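Load the spin-test guard and latch its gate

TASK

Set the stepper motor, shaft up, down into the square nest inside the small spin-test guard. Then push the guard's gate shut, gently and without slamming or forcing it, until its sprung tongue snaps in behind the strike's roller and the gate stays shut by itself. Leave the other things on the bench where they are.

Things in the scene. Friction and masses are not known exactly. Their poses are not given: they have to be found in the camera images.
- guard: Spin-test guard, fixed to the bench: dark base plate 240 x 226 x 10 mm, grey walls 4 mm thick up to z 90 mm at back and sides (inner faces x = +87, y = +-87 mm), open on top. Origin on the bench under the middle of the walled space; x from gate to back wall, y from hinge side to latch side. The gate shuts the side x = -95 mm. More than 18 N from the robot on guard or gate damages it.
- nest (a point): Centre of the floor of the nest inside the guard (10 mm above the bench). The nest is a square pocket 48 x 48 mm, sides parallel to the guard's x and y, between aluminium rails 7 mm high and 7 mm wide. Same axes as the guard.
- motor: Stepper motor standing on the bench, 220 to 370 g. Square body 42 x 42 x 38 mm, black with light end plates; a shaft with a pulley 13 mm across rises to 60 mm. Origin on the underside; z up the shaft. A white connector sticks 6 mm out of the -x face, 13 to 23 mm up; the plain faces at y = +-21 mm are free to grip. May stand in the nest in any of the four quarter turns.
- motor_mid (a point): Middle of the motor's square underside (axes as the motor).
- gate (a joint): Angle of the gate about its upright hinge (rad): 0 = nominally shut, grows as it swings open (to -x of the guard, counter-clockwise from above); starts at 0.45 to 0.85. A light hinge spring holds it ajar and swings it open again when let go unlatched. Latched it stays anywhere from -0.11 to +0.11 rad: the strike's depth is adjustable and not measured. Closing faster than 2.5 rad/s is a slam.
- gate_push (a point): Point on the gate's outer face, middle of the push plate, 120 mm from the hinge axis, 65 mm above the bench; push here. Moves with the gate; x = closing direction, y along the gate away from the hinge. The push rises to about 7 N as the tongue rides up, drops to 2 N over the crest, the tongue snaps in, then a rubber buffer adds about 8 N per mm. A slow push that reaches 12 to 14 N has latched it.
- gate_hinge (a point): Point on the gate's hinge axis, 65 mm above the bench (axes as gate_push). The gate is 14 mm thick (outer face 7 mm in front, -x, of the axis), reaches 165 mm from the axis, and stands from 14 to 86 mm above the bench.
- fuse_carton: Bystander: small carton, 45 x 70 x 28 mm; origin under its middle.
- black_tape: Bystander: roll of black tape lying flat, 57 mm across, 19 mm high; origin under its middle.
- plug: Bystander: light metal cable plug, 19 x 64 x 19 mm; origin under its middle.
- torch: Bystander: black torch lying on its side, 34 x 120 x 34 mm; origin under its middle.
- blue_driver: Bystander: small screwdriver with blue handle, 20 x 198 x 24 mm; origin under its middle.
- tongue_tip (a point): Where the sprung tongue's tip is when fully out: 12 mm past the gate's free edge, 177 mm from the hinge axis, 40 mm above the bench (axes as gate_push; moves with the gate, not with the tongue's spring). The tongue is bevelled 45 degrees on the inner side, flat outside; it meets the strike's roller about 15 mm before the latched position. The strike stands on the base plate's latch side.

How it is judged:
By the outcome, as a careful person would: the job done as asked, in the order asked, and still so for the second after the job is handed in, with the robot touching nothing.
It also fails if it takes over 56 s, if anything falls off the work surface, if the arm or the gripper's body presses on something with over 40 N, if the wrist force passes 120 N, or if a joint passes its speed limit or range.

ROBOT

A 6-joint arm with a two-finger parallel gripper is mounted at the origin on a cart in front of the work surface, level with it; the furniture and walls round the work are solid. World frame = base frame: x ahead of the robot, y to its left, z up, the work surface at z = 0. Lengths are in m, angles in rad, forces in N, time in s.
With the tool pointing down it reaches from about 0.375 to 0.9 m from the base axis. Payload 3.1 kg.
Tool frame: the origin (TCP) lies where the fingers leave the gripper's body, on its centre line; the fingertips stand 73 mm ahead of it and the grasp point (between the pads) lies 54 mm ahead of it; z points along the fingers, y is the line along which they close (so a half turn about z gives the same grasp; the last joint's range is limited). The gripper opens to 85 mm and grips with 20 to 120 N. Pads are 22 mm wide; open, the fingers measure 114 mm over their backs; the gripper's body (76 mm by 85 mm) begins 54 mm behind the grasp point. The pads swing forward as they close: fully open they stand 13 mm farther back than shut.
Start: joints at [-1.458, 0.527, 1.433, -0, 1.181, -0.178], TCP at [0.179, -0.599, 0.304] pointing down, gripper open.
Joint ranges: [-3.08, 3.08], [-0.75, 2.2], [0.22, 2.44], [-1.43, 4.57], [0, 2.65], [-2.85, 2.85]. Speed limits (rad/s): [2.79, 2.79, 3.14, 3.14, 3.14, 3.14].

INTERFACE

Orientations are given as a unit quaternion [x, y, z, w].
In Python, from station import manip gives the robot as it stands.
- The arm moves only by the shell command python3 -m crank 'ROWS' [FORCE]. ROWS is JSON, a list of rows, each an object with "dp": the shift along the tool's x, y, z normalised to -1 to 1, where 1 is 50 cm, a list of three; "delta_rot": the turn, a rotation vector about the tool's x, y, z normalised to -1 to 1, where 1 is 2 pi rad, a list of three; "fingers": the opening, from -1 (shut) to 1 (fully open). A call has 1 to 12 rows; each row shifts and turns the commanded pose from where the row before left it, along the tool's axes as they then stand; what a row does not reach is not made up. A row lasts 1/12 s, in which the tool goes at most 41.7 mm and 7.16 degrees, less where a joint would pass 70% of its speed; a pose out of reach is approached as far as the arm can. A call with a number of a shift or a turn outside -1 to 1 is refused whole. A call with a gripper value outside its range is refused whole. The fingers move at their own pace and stop on an object; FORCE is the grip in N (left out, the last holds). Time passes only in rows, so rows that do not move let the fingers close. It gives the time, the measured TCP pose, the force, the opening and the grip force at its end, in the units of the state.
- manip.sense(): the state, without advancing time (a new reading comes with each control period).
- manip.snapshot(name): name is "scene" or "side" or "wrist"; returns (picture, depth): 420x560x3 uint8, red, green, blue; 420x560 float32, m along the optical axis (not along the pixel's ray), 0 where there is no reading.
- manip.camera_model(name): a dict with "fx", "fy", "cx", "cy" (pixels), "origin" and "attitude" of the camera in the world. Camera axes: x right, y up, looking along -z (the intrinsics and any distortion apply to the point x, -y, -z); pixel columns grow to the right and rows downward; lengths in m; the calibration is good to about 2 mm. A picture is of the moment at which its call begins: read the wrist's pose just before it. camera_model takes no time and is no camera call; for the wrist camera it gives the pose at the moment of the call.
- manip.sign_off(): hands the job in; it is judged then, once.
The state is a dict: "t": time; "q": joint angles; "qd": joint speeds; "tau": joint torques, N m; "tcp_pos": TCP position; "tool_rot": TCP orientation; "force": force on the tool from outside, world axes, zero at the start; "ft_torque": the same for the moment, N m; "finger_gap": opening from 0.0 (shut) to 1.0 (fully open); "gripper_force": force on a finger pad.
Only numpy, scipy, OpenCV 4.12 (cv2) and the standard library are available. Lean on these libraries where they do the work, as an engineer would, in place of code of your own. Each camera call takes 0.05 s, during which the arm holds its last target. There are 200 camera calls.

## Working session

There is one attempt and no reset: what is moved stays moved. The work goes in short steps, Python scripts to look and compute and a shell command to move; the robot and the scene stay as the last step left them, time stands still between calls to the robot, and variables do not carry over. Pictures are saved under pics/ and viewed, at most 10 in all, crops included, and the job is handed in when it is done.

```bash
ls; mkdir -p pics
python3 - <<'E'
from station import manip
import cv2,numpy as np
print(manip.sense())
for n in("scene","side"):
    p,d=manip.snapshot(n); np.savez(f"/tmp/{n}.npz",p=p,d=d); cv2.imwrite(f"pics/{n}0.png",p[:,:,::-1]); print(n,manip.camera_model(n))
E
```

```text
pics
{'t': 0.0, 'q': array([-1.45856573e+00,  5.28446876e-01,  1.43389292e+00, -1.72744752e-05,
        1.18137785e+00, -1.78478489e-01]), 'qd': array([ 0.00139871,  0.0006064 , -0.00144458,  0.00087197, -0.00059275,
       -0.00036899]), 'tau': array([-1.80642575e-03, -4.42351341e+01, -1.78027850e+01, -3.02222425e-04,
        8.34850391e-03, -5.79788036e-06]), 'tcp_pos': array([ 0.1791195 , -0.5982063 ,  0.30294828]), 'tool_rot': array([ 9.89453580e-01,  1.44846415e-01,  2.72048763e-05, -1.06217615e-03]), 'force': array([ 1.19068543,  0.28355708, -0.2270721 ]), 'ft_torque': array([-0.0621604 , -0.00387545,  0.02771111]), 'gripper_force': 0.0, 'finger_gap': 0.9989797773159886}
scene {'fx': 509.0270688464141, 'fy': 509.0270688464141, 'cx': 287.58875623493145, 'cy': 208.5751856393829, 'origin': array([-0.09418331, -1.14319627,  0.73470279]), 'attitude': array([ 0.49385484, -0.13554381, -0.20490578,  0.83411564])}
side {'fx': 457.20487966748243, 'fy': 457.20487966748243, 'cx': 277.24553911399505, 'cy': 214.01524576373552, 'origin': array([0.21802581, 0.88914   , 0.53147013]), 'attitude': array([-0.0777127 ,  0.53381449,  0.83296544, -0.12317225])}
```

View pics/scene0.png

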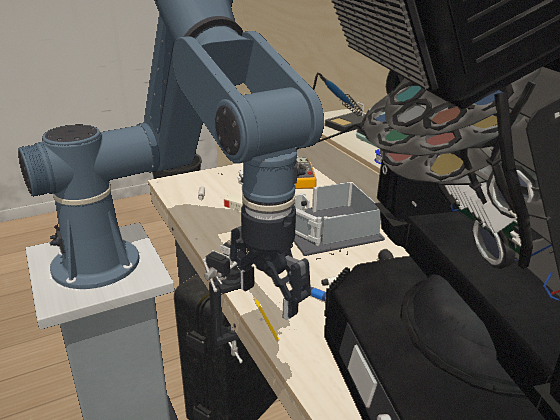

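View pics/side0.png

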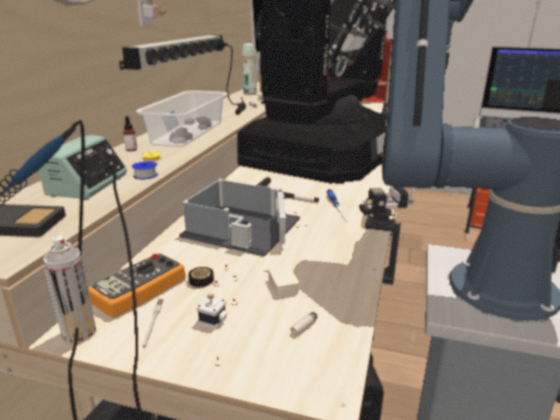

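The scene view shows the guard at about (340,215) with the gate on its left at (305,228). The side view shows the guard at (240,215), the gate edge at (281,215), the latch strike at (240,232), the motor at (212,308), the tape at (201,276), the carton at (282,283), the plug at (304,323), the torch at (265,185) and the driver at (335,200).

```bash
cat > h.py <<'E'
import numpy as np,cv2
from scipy.spatial.transform import Rotation as R
def cloud(d,c):
    v,u=np.mgrid[:d.shape[0],:d.shape[1]]
    P=np.stack([(u-c['cx'])/c['fx']*d,-(v-c['cy'])/c['fy']*d,-d],-1)
    W=P@R.from_quat(c['attitude']).as_matrix().T+c['origin']; W[d<=0]=np.nan; return W
def ray(c,u,v,z):
    r=R.from_quat(c['attitude']).apply([(u-c['cx'])/c['fx'],-(v-c['cy'])/c['fy'],-1]); o=np.array(c['origin'])
    return o+r*(z-o[2])/r[2]
E
python3 - <<'E'
from h import *
from station import manip
for n in("side","scene"):
    f=np.load(f"/tmp/{n}.npz");c=manip.camera_model(n);W=cloud(f['d'],c)
    pts=dict(side=[(212,300),(210,318),(201,273),(282,283),(304,323),(265,185),(300,197),(335,200),(281,200),(240,232),(187,205),(235,183),(274,245),(350,300)],scene=[(345,190),(379,212),(300,215),(320,240),(305,235)])[n]
    for u,v in pts: print(n,u,v,W[v,u].round(3),ray(c,u,v,0).round(3))
    m=(W[...,2]>.080)&(W[...,2]<.094)&(W[...,0]>.35)&(W[...,0]<.95)&(abs(W[...,1])<.6)
    q=W[m]; print(m.sum(),np.nanmin(q,0),np.nanmax(q,0))
    im=np.zeros((560,560,3),np.uint8)
    # top-down map 1.5mm/px x .3.. -> up ; y left
    for lo,hi,col in((.008,.03,(90,90,90)),(.03,.075,(0,160,0)),(.075,.1,(0,0,255))):
        k=(W[...,2]>lo)&(W[...,2]<hi);q=W[k]
        r=(560-(q[:,0]-.2)/.0015).astype(int);s=(280-(q[:,1])/.0015).astype(int)
        g=(r>=0)&(r<560)&(s>=0)&(s<560); im[r[g],s[g]]=col
    cv2.imwrite(f"pics/map_{n}.png",im)
a=cv2.imread("pics/map_side.png")|cv2.imread("pics/map_scene.png");cv2.imwrite("pics/map.png",a)
E
```

```text
side 212 300 [0.527 0.268 0.046] [0.556 0.209 0.   ]
side 210 318 [0.523 0.288 0.022] [0.536 0.262 0.   ]
side 201 273 [0.614 0.135 0.008] [0.62  0.124 0.   ]
side 282 283 [0.429 0.151 0.028] [0.441 0.111 0.   ]
side 304 323 [0.361 0.247 0.017] [0.365 0.226 0.   ]
side 265 185 [ 0.637 -0.374  0.019] [ 0.652 -0.42   0.   ]
side 300 197 [ 0.512 -0.326  0.013] [ 0.519 -0.355  0.   ]
side 335 200 [ 0.409 -0.331  0.014] [ 0.414 -0.363  0.   ]
side 281 200 [ 0.511 -0.12   0.087] [ 0.568 -0.316  0.   ]
side 240 232 [0.574 0.003 0.048] [ 0.609 -0.084  0.   ]
side 187 205 [ 0.726 -0.033  0.082] [ 0.818 -0.201  0.   ]
side 235 183 [ 0.666 -0.202  0.085] [ 0.751 -0.409  0.   ]
side 274 245 [ 0.502 -0.031  0.007] [ 0.506 -0.043  0.   ]
side 350 300 [0.295 0.131 0.001] [0.295 0.13  0.   ]
3018 [ 0.3502606  -0.54646364  0.08000113] [0.83015031 0.43272547 0.09399234]
scene 345 190 [ 0.719 -0.033  0.065] [0.798 0.074 0.   ]
scene 379 212 [ 0.708 -0.211  0.081] [ 0.807 -0.096  0.   ]
scene 300 215 [ 0.511 -0.127  0.077] [ 0.582 -0.007  0.   ]
scene 320 240 [ 0.542 -0.184  0.023] [ 0.562 -0.154  0.   ]
scene 305 235 [ 0.518 -0.146  0.024] [ 0.538 -0.113  0.   ]
952 [ 0.35001622 -0.54507208  0.08000504] [0.80292711 0.28349543 0.09394991]
```

View pics/map.png

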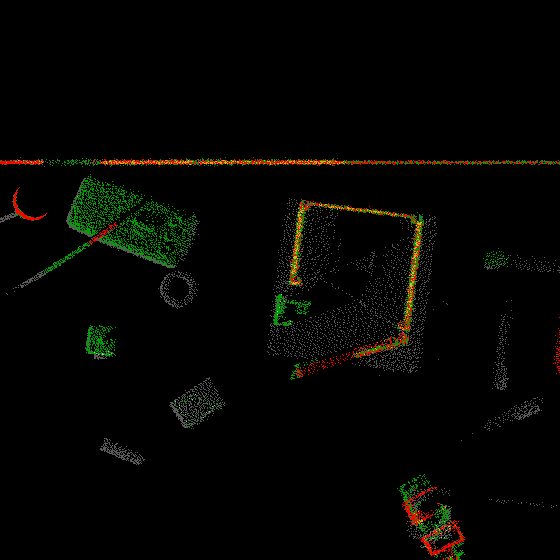

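The height map shows the guard with its back wall between (303,203) and (420,217). The hinge is near (410,340) and the gate's free end near (295,375). The motor is at (100,340).

```bash
cat >> h.py <<'E'
def plan(target,yaw,n=None):
    """equal rows to TCP target (tool down, tool x at world yaw)"""
    from station import manip
    s=manip.sense(); A=R.from_quat(s['tool_rot']); 
    B=R.from_matrix(np.array([[np.cos(yaw),np.sin(yaw),0],[np.sin(yaw),-np.cos(yaw),0],[0,0,-1]]))
    d=np.array(target)-s['tcp_pos']; rv=(A.inv()*B).as_rotvec()
    k=n or int(np.ceil(max(np.linalg.norm(d)/.0405,np.degrees(np.linalg.norm(rv))/7)))
    print('pos',s['tcp_pos'].round(4),'rows',k,'TOTAL tool dp',(A.inv().apply(d)/.5).round(4),'rot',(rv/2/np.pi).round(4))
    for i in range(k): # per-row, tool frame turns along
        Ai=A*R.from_rotvec(rv*i/k)
        if i in(0,k//2,k-1):print(i,'dp',(Ai.inv().apply(d)/k/.5).round(4),'rot',(rv/k/2/np.pi).round(5))
E
python3 - <<'E'
from h import *
from station import manip
c=manip.camera_model("wrist");s=manip.sense();A=R.from_quat(s['tool_rot'])
print("cam in tool",A.inv().apply(np.array(c['origin'])-s['tcp_pos']),(A.inv()*R.from_quat(c['attitude'])).as_matrix().round(2),c['fx'],c['cx'],c['cy'])
Q=[]
for n in("side","scene"):
    f=np.load(f"/tmp/{n}.npz");W=cloud(f['d'],manip.camera_model(n))
    m=(W[...,2]>.03)&(W[...,2]<.094)&(W[...,0]>.45)&(W[...,0]<.76)&(W[...,1]>-.24)&(W[...,1]<.02);Q.append(W[m])
Q=np.vstack(Q);th=-.125;o=np.array([.62,-.11])
for it in range(4):
    e=np.array([[np.cos(th),np.sin(th)],[-np.sin(th),np.cos(th)]])
    L=(Q[:,:2]-o)@e.T
    b=Q[(abs(L[:,0]-.089)<.012)&(abs(L[:,1])<.075)]
    p=Q[(abs(L[:,1]-.089)<.012)&(L[:,0]>-.0)&(L[:,0]<.075)]
    mn=Q[(abs(L[:,1]+.089)<.012)&(abs(L[:,0]-.0)<.075)]
    ths=[]
    for S,off in((b,np.pi/2),(p,0),(mn,0)):
        vx,vy,_,_=cv2.fitLine(S[:,:2].astype(np.float32),cv2.DIST_HUBER,0,.01,.01).ravel()
        a=np.arctan2(vy,vx)-off;ths.append((a+np.pi/2)%np.pi-np.pi/2)
    th=np.mean(ths)
    e=np.array([[np.cos(th),np.sin(th)],[-np.sin(th),np.cos(th)]])
    l=lambda S,i:np.median(((S[:,:2]-o)@e.T)[:,i])
    dx=l(b,0)-.089; dy=(l(p,1)+l(mn,1))/2
    print(np.round(ths,3),len(b),len(p),len(mn),'width',l(p,1)-l(mn,1))
    o=o+e.T@[dx,dy]
print("guard",o,th)
plan([.58,-.1,.36],.291)
E
```

```text
cam in tool [ 0.07638698 -0.00269942 -0.06970139] [[-0.    0.95  0.3 ]
 [ 1.    0.   -0.  ]
 [-0.    0.3  -0.95]] 326.9884140980768 282.3689807643377 206.72086751964846
[-1.452 -0.136 -0.137] 1 976 1885 width 0.17571207653404292
[-0.439  1.461 -0.187] 577 130 729 width 0.0915889837707301Traceback (most recent call last):
  File "<stdin>", line 18, in <module>
cv2.error: OpenCV(4.12.0) /io/opencv/modules/imgproc/src/linefit.cpp:50: error: (-215:Assertion failed) count > 0 in function 'fitLine2D_wods'
```

Run:
```python
from h import *
from station import manip
Q=[]
for n in("side","scene"):
    f=np.load(f"/tmp/{n}.npz");W=cloud(f['d'],manip.camera_model(n))
    m=(W[...,2]>.03)&(W[...,2]<.094)&(W[...,0]>.45)&(W[...,0]<.78)&(W[...,1]>-.24)&(W[...,1]<.02);Q.append(W[m])
Q=np.vstack(Q);th=-.13;o=np.array([.637,-.111])
for it in range(4):
    e=np.array([[np.cos(th),np.sin(th)],[-np.sin(th),np.cos(th)]])
    L=(Q[:,:2]-o)@e.T
    b=Q[(abs(L[:,0]-.089)<.012)&(abs(L[:,1])<.075)]
    p=Q[(abs(L[:,1]-.089)<.012)&(L[:,0]>-.0)&(L[:,0]<.075)]
    mn=Q[(abs(L[:,1]+.089)<.012)&(abs(L[:,0]-.0)<.075)]
    ths=[]
    for S,off in((b,np.pi/2),(p,0),(mn,0)):
        vx,vy,_,_=cv2.fitLine(S[:,:2].astype(np.float32),cv2.DIST_HUBER,0,.01,.01).ravel()
        a=np.arctan2(vy,vx)-off;ths.append((a+np.pi/2)%np.pi-np.pi/2)
    th=np.mean(ths)
    e=np.array([[np.cos(th),np.sin(th)],[-np.sin(th),np.cos(th)]])
    l=lambda S,i:np.median(((S[:,:2]-o)@e.T)[:,i])
    dx=l(b,0)-.089; dy=(l(p,1)+l(mn,1))/2
    print(np.round(ths,3),len(b),len(p),len(mn),'width',l(p,1)-l(mn,1))
    o=o+e.T@[dx,dy]
print("guard",o,th)
plan([.63,-.11,.36],-.12)
```

```text
[-0.128 -0.137 -0.134] 868 955 1919 width 0.17877944204187501
[-0.127 -0.127 -0.135] 866 954 1917 width 0.17873846919918096
[-0.127 -0.124 -0.134] 866 955 1914 width 0.17870543406052838
[-0.127 -0.129 -0.131] 866 956 1918 width 0.17869191755695457
guard [ 0.63643308 -0.11065601] -0.12884784
pos [ 0.1792 -0.5982  0.303 ] rows 17 TOTAL tool dp [ 1.1438 -0.6772 -0.1122] rot [-0.0003  0.      0.0654]
0 dp [ 0.0673 -0.0398 -0.0066] rot [-2.00e-05  0.00e+00  3.85e-03]
8 dp [ 0.0584 -0.052  -0.0066] rot [-2.00e-05  0.00e+00  3.85e-03]
16 dp [ 0.0473 -0.0623 -0.0067] rot [-2.00e-05  0.00e+00  3.85e-03]
```

```bash
python3 -m crank '[{"dp":[0.067,-0.04,-0.0066],"delta_rot":[0,0,0.0039],"fingers":1},{"dp":[0.066,-0.042,-0.0066],"delta_rot":[0,0,0.0039],"fingers":1},{"dp":[0.065,-0.043,-0.0066],"delta_rot":[0,0,0.0039],"fingers":1},{"dp":[0.064,-0.045,-0.0066],"delta_rot":[0,0,0.0039],"fingers":1},{"dp":[0.063,-0.046,-0.0066],"delta_rot":[0,0,0.0039],"fingers":1},{"dp":[0.062,-0.048,-0.0066],"delta_rot":[0,0,0.0039],"fingers":1},{"dp":[0.061,-0.049,-0.0066],"delta_rot":[0,0,0.0039],"fingers":1},{"dp":[0.0595,-0.0505,-0.0066],"delta_rot":[0,0,0.0039],"fingers":1}]' && python3 -m crank '[{"dp":[0.058,-0.052,-0.0066],"delta_rot":[0,0,0.0039],"fingers":1},{"dp":[0.057,-0.053,-0.0066],"delta_rot":[0,0,0.0039],"fingers":1},{"dp":[0.056,-0.054,-0.0066],"delta_rot":[0,0,0.0039],"fingers":1},{"dp":[0.055,-0.056,-0.0066],"delta_rot":[0,0,0.0039],"fingers":1},{"dp":[0.053,-0.057,-0.0066],"delta_rot":[0,0,0.0039],"fingers":1},{"dp":[0.052,-0.058,-0.0066],"delta_rot":[0,0,0.0039],"fingers":1},{"dp":[0.05,-0.06,-0.0066],"delta_rot":[0,0,0.0039],"fingers":1},{"dp":[0.049,-0.061,-0.0066],"delta_rot":[0,0,0.0039],"fingers":1},{"dp":[0.047,-0.062,-0.0066],"delta_rot":[0,0,0.0039],"fingers":1},{"dp":[0,0,0],"delta_rot":[0,0,0],"fingers":1}]'
python3 - <<'E'
from h import *
from station import manip
s=manip.sense();print(s['t'],s['tcp_pos'])
c=manip.camera_model("wrist");p,d=manip.snapshot("wrist")
np.savez("/tmp/w1.npz",p=p,d=d,**c);cv2.imwrite("pics/w1.png",p[:,:,::-1])
plan([.50,.28,.32],-.12)
E
```

```text
t: 0.77
tcp_pos: [0.3918, -0.367, 0.3302]
tool_rot: [0.999, 0.047, -0.0, -0.0]
force: [0.7, -0.6, 0.6]
finger_gap: 1.003
gripper_force: 0.0
t: 1.6
tcp_pos: [0.6347, -0.1071, 0.3602]
tool_rot: [0.998, -0.06, 0.002, -0.001]
force: [0.9, -0.5, 0.4]
finger_gap: 1.001
gripper_force: 0.0
1.6 [ 0.63468138 -0.10705369  0.3601506 ]
pos [ 0.6326 -0.1094  0.3596] rows 11 TOTAL tool dp [-0.3568 -0.7413  0.0793] rot [-0.0001 -0.0001 -0.0001]
0 dp [-0.0324 -0.0674  0.0072] rot [-1.e-05 -1.e-05 -1.e-05]
5 dp [-0.0324 -0.0674  0.0072] rot [-1.e-05 -1.e-05 -1.e-05]
10 dp [-0.0324 -0.0674  0.0072] rot [-1.e-05 -1.e-05 -1.e-05]
```

View pics/w1.png

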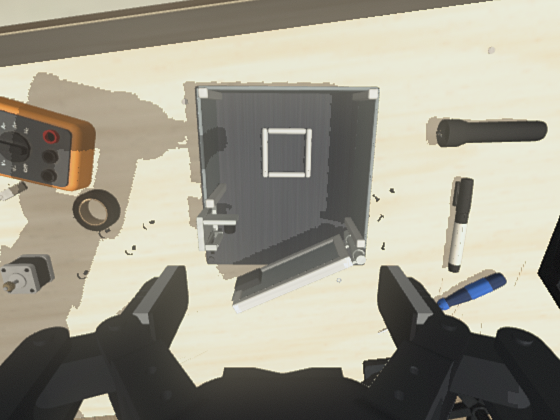

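The wrist view shows the nest's bright rails centred at about (287,153), with corners (263,128) to (312,178). The gate lies from (235,300) to (360,262), and the motor is at (27,275). The arm was still settling, so I'll take the picture again now that it is still.

Run:
```python
from h import *
from station import manip
c=manip.camera_model("wrist");p,d=manip.snapshot("wrist");c2=manip.camera_model("wrist");print(np.array(c2['origin'])-c['origin'])
np.savez("/tmp/w2.npz",p=p,d=d,**c);cv2.imwrite("pics/w2.png",p[:,:,::-1])
g=p.min(2); m=np.zeros(g.shape,np.uint8); m[110:200,245:335]=(g[110:200,245:335]>150)
n,l,st,ce=cv2.connectedComponentsWithStats(m); k=1+np.argmax(st[1:,4]);print(st[k])
pix=np.argwhere(l==k)[:,::-1].astype(float)
P=np.array([ray(c,u,v,.017)[:2] for u,v in pix]).astype(np.float32)
r=cv2.minAreaRect(P);print("nest rect",r)
W=cloud(d,c);print("rail z",np.nanmedian(W[l==k][:,2]), np.nanmedian(W[150:156,284:290,2]))
ins=(~(l==k))&(np.indices(g.shape)[0]>110)
hole=cv2.fillPoly(np.zeros_like(m),[cv2.convexHull(pix.astype(np.int32))],1)&(l!=k).astype(np.uint8)
n,l2,st2,_=cv2.connectedComponentsWithStats(hole,connectivity=4);k2=1+np.argmax(st2[1:,4])
H=np.array([ray(c,u,v,.017)[:2] for v,u in np.argwhere(l2==k2)]).astype(np.float32);print("hole",cv2.minAreaRect(H))
# walls
th=-.1288;o=np.array([.6364,-.1107]);e=np.array([[np.cos(th),np.sin(th)],[-np.sin(th),np.cos(th)]])
print("nest in guard",e@(np.array(r[0])-o))
# rim via height
q=W[(W[...,2]>.084)&(W[...,2]<.096)&(W[...,0]>.5)];L=(q[:,:2]-o)@e.T
print("rim back",np.median(L[(abs(L[:,1])<.07)&(L[:,0]>.07),0]),"sides",np.median(L[(abs(L[:,0])<.06)&(L[:,1]>.07),1]),np.median(L[(abs(L[:,0])<.06)&(L[:,1]<-.07)&(L[:,1]>-.11),1]))
plan([.52,.28,.32],-.13)
```

```text
[-0.00127233 -0.00174129 -0.00047195]
[260 126  43  49 430]
nest rect ((0.6536871194839478, -0.10758940130472183), (0.051679838448762894, 0.060814764350652695), 81.90081024169922)
rail z 0.016255062405752363 0.009642012591331073
hole ((0.6519314646720886, -0.10996653139591217), (0.044340405613183975, 0.05240752920508385), 82.1608657836914)
nest in guard [0.01674439 0.00530526]
rim back 0.0914352958425781 sides 0.08964221369471166 -0.08681078262132594
pos [ 0.6312 -0.111   0.3593] rows 11 TOTAL tool dp [-0.316  -0.7491  0.0788] rot [0.     0.0002 0.0012]
0 dp [-0.0287 -0.0681  0.0072] rot [0.0e+00 2.0e-05 1.1e-04]
5 dp [-0.029  -0.068   0.0072] rot [0.0e+00 2.0e-05 1.1e-04]
10 dp [-0.0292 -0.0679  0.0071] rot [0.0e+00 2.0e-05 1.1e-04]
```

Run:
```python
from h import *
f=np.load("/tmp/w2.npz");c={k:f[k] for k in('cx','cy','fx','fy','origin','attitude')};p=f['p']
g=p.min(2)[100:210,235:345]; print(np.percentile(g,[5,50,80,90,95]))
for t in(100,125,150):
    m=(g>t).astype(np.uint8);m=cv2.morphologyEx(m,cv2.MORPH_CLOSE,np.ones((3,3)))
    n,l,st,_=cv2.connectedComponentsWithStats(m)
    for k in range(1,n):
        if st[k,4]>40:print(t,st[k])
    k=1+np.argmax(st[1:,4]);pix=np.argwhere(l==k)[:,::-1]+[235,100]
    P=np.array([ray(c,u,v,.017)[:2] for u,v in pix]).astype(np.float32);print(cv2.minAreaRect(P))
```

```text
[ 73.  99. 102. 104. 191.]
100 [   0    0   94  110 4897]
100 [76 94 12 16 60]
((0.6454761624336243, -0.10552132874727249), (0.11285090446472168, 0.1420523226261139), 80.60100555419922)
125 [ 24  26  50  50 941]
((0.6525508761405945, -0.11141379177570343), (0.061103589832782745, 0.06109444424510002), 83.06189727783203)
150 [ 25  26  49  49 864]
((0.6532030701637268, -0.11147463321685791), (0.06067280471324921, 0.059792399406433105), 83.05429077148438)
```

```bash
python3 -m crank '[{"dp":[-0.029,-0.068,0.0072],"delta_rot":[0,0,0],"fingers":1},{"dp":[-0.029,-0.068,0.0072],"delta_rot":[0,0,0],"fingers":1},{"dp":[-0.029,-0.068,0.0072],"delta_rot":[0,0,0],"fingers":1},{"dp":[-0.029,-0.068,0.0072],"delta_rot":[0,0,0],"fingers":1},{"dp":[-0.029,-0.068,0.0072],"delta_rot":[0,0,0],"fingers":1},{"dp":[-0.029,-0.068,0.0072],"delta_rot":[0,0,0],"fingers":1},{"dp":[-0.029,-0.068,0.0072],"delta_rot":[0,0,0],"fingers":1},{"dp":[-0.029,-0.068,0.0072],"delta_rot":[0,0,0],"fingers":1},{"dp":[-0.029,-0.068,0.0072],"delta_rot":[0,0,0],"fingers":1},{"dp":[-0.029,-0.068,0.0072],"delta_rot":[0,0,0],"fingers":1},{"dp":[-0.029,-0.068,0.0072],"delta_rot":[0,0,0],"fingers":1},{"dp":[0,0,0],"delta_rot":[0,0,0],"fingers":1}]' && python3 -m crank '[{"dp":[0,0,0],"delta_rot":[0,0,0],"fingers":1},{"dp":[0,0,0],"delta_rot":[0,0,0],"fingers":1},{"dp":[0,0,0],"delta_rot":[0,0,0],"fingers":1}]'
python3 - <<'E'
from h import *
from station import manip
c=manip.camera_model("wrist");p,d=manip.snapshot("wrist");c2=manip.camera_model("wrist");print(np.array(c2['origin'])-c['origin'])
np.savez("/tmp/w3.npz",p=p,d=d,**c)
W=cloud(d,c); print(manip.sense()['tcp_pos'])
m=(W[...,2]>.030)&(W[...,2]<.043)&(abs(W[...,0]-.53)<.06)&(abs(W[...,1]-.27)<.06)
q=W[m]; r=cv2.minAreaRect(q[:,:2].astype(np.float32));print(m.sum(),np.median(q,0),r)
uv=np.argwhere(m);v0,u0=np.median(uv,0).astype(int);print(u0,v0)
a=p[max(0,v0-75):v0+75,max(0,u0-75):u0+75]
cv2.imwrite("pics/w3.png",np.hstack([cv2.resize(p,(400,300)),cv2.resize(a,(400,300))])[:,:,::-1])
E
```

```text
t: 2.7
tcp_pos: [0.5164, 0.2821, 0.3194]
tool_rot: [0.998, -0.061, -0.002, -0.001]
force: [0.1, -0.9, -0.1]
finger_gap: 1.0
gripper_force: 0.0
t: 2.95
tcp_pos: [0.52, 0.2766, 0.3204]
tool_rot: [0.998, -0.064, -0.0, 0.0]
force: [0.9, 0.5, 0.7]
finger_gap: 0.999
gripper_force: 0.0
[ 1.22214320e-04 -5.35320601e-05  8.61514328e-05]
[0.5201022  0.276582   0.32048999]
1354 [0.53237577 0.2689178  0.0377998 ] ((0.5300325751304626, 0.2688707709312439), (0.04127969965338707, 0.041975799947977066), 81.99118041992188)
290 165
```

View pics/w3.png

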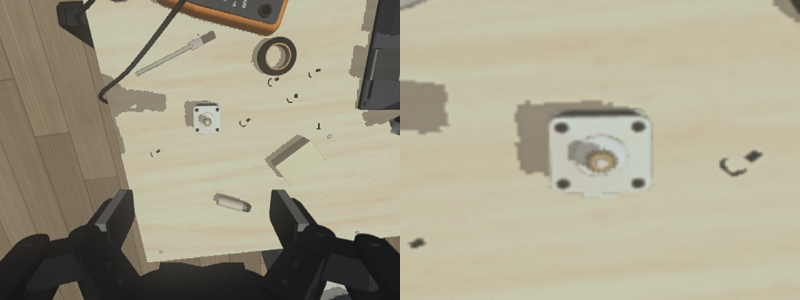

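The motor is at (205,120) in the left half. In the crop its plate is centred at (600,152), square to the tool. A thin light strip at (590,193) may be the connector facing the robot, so I'll check it with zoomed crops.

Run:
```python
from h import *
s=np.load("/tmp/side.npz")['p'][285:330,185:245];f=np.load("/tmp/w2.npz");w=f['p'][240:310,0:70]
z=np.load("/tmp/w3.npz")['p'][135:195,255:325]
cv2.imwrite("pics/c.png",np.hstack([cv2.resize(a,(260,260),interpolation=cv2.INTER_CUBIC) for a in(s,w,z)])[:,:,::-1])
plan([.530,.269,.18],-.133)
```

```text
pos [0.5201 0.2766 0.3205] rows 4 TOTAL tool dp [0.0215 0.0124 0.281 ] rot [ 0.0001 -0.      0.0007]
0 dp [0.0054 0.0031 0.0702] rot [ 2.0e-05 -0.0e+00  1.8e-04]
2 dp [0.0054 0.0031 0.0702] rot [ 2.0e-05 -0.0e+00  1.8e-04]
3 dp [0.0054 0.0031 0.0702] rot [ 2.0e-05 -0.0e+00  1.8e-04]
```

View pics/c.png

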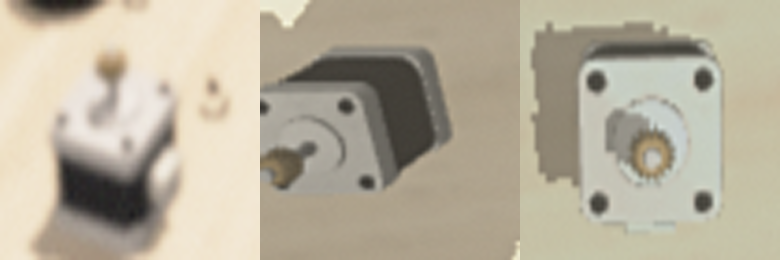

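The side crop shows the white connector on the motor's right side, and in the wrist crop it shows at the bottom edge. So it sits on the world -x face, and the y faces are free to grip.

```bash
python3 -m crank '[{"dp":[0.0054,0.003,0.064],"delta_rot":[0,0,0.0002],"fingers":1},{"dp":[0.0054,0.003,0.064],"delta_rot":[0,0,0.0002],"fingers":1},{"dp":[0.0054,0.003,0.064],"delta_rot":[0,0,0.0002],"fingers":1},{"dp":[0.0053,0.0034,0.064],"delta_rot":[0,0,0.0001],"fingers":1},{"dp":[0,0,0.064],"delta_rot":[0,0,0],"fingers":1},{"dp":[0,0,0.064],"delta_rot":[0,0,0],"fingers":1},{"dp":[0,0,0.06],"delta_rot":[0,0,0],"fingers":1},{"dp":[0,0,0.033],"delta_rot":[0,0,0],"fingers":1},{"dp":[0,0,0],"delta_rot":[0,0,0],"fingers":1},{"dp":[0,0,0],"delta_rot":[0,0,0],"fingers":1},{"dp":[0,0,0],"delta_rot":[0,0,0],"fingers":0.3}]' 40 && python3 -m crank '[{"dp":[0,0,0],"delta_rot":[0,0,0],"fingers":-1},{"dp":[0,0,0],"delta_rot":[0,0,0],"fingers":-1},{"dp":[0,0,0],"delta_rot":[0,0,0],"fingers":-1},{"dp":[0,0,0],"delta_rot":[0,0,0],"fingers":-1},{"dp":[0,0,0],"delta_rot":[0,0,0],"fingers":-1},{"dp":[0,0,0],"delta_rot":[0,0,0],"fingers":-1},{"dp":[0,0,0],"delta_rot":[0,0,0],"fingers":-1},{"dp":[0,0,0],"delta_rot":[0,0,0],"fingers":-1}]' 40
```

```text
t: 3.92
tcp_pos: [0.5307, 0.2704, 0.0831]
tool_rot: [0.998, -0.066, 0.001, -0.0]
force: [1.3, -0.5, 0.3]
finger_gap: 0.883
gripper_force: 0.0
t: 4.58
tcp_pos: [0.5301, 0.2709, 0.0836]
tool_rot: [0.998, -0.065, 0.001, -0.0]
force: [-0.6, -1.0, 5.8]
finger_gap: 0.483
gripper_force: 42.6
```

```bash
python3 -m crank '[{"dp":[0,0,-0.02],"delta_rot":[0,0,0],"fingers":-1},{"dp":[0,0,-0.05],"delta_rot":[0,0,0],"fingers":-1},{"dp":[0,0,-0.065],"delta_rot":[0,0,0],"fingers":-1},{"dp":[0,0,-0.065],"delta_rot":[0,0,0],"fingers":-1},{"dp":[0,0,-0.065],"delta_rot":[0,0,0],"fingers":-1},{"dp":[0,0,-0.015],"delta_rot":[0,0,0],"fingers":-1},{"dp":[0,0,0],"delta_rot":[0,0,0],"fingers":-1},{"dp":[0,0,0],"delta_rot":[0,0,0],"fingers":-1}]' && python3 -c "
from h import *
plan([.6529,-.1114,.223],-.126)
plan([.6529,-.1114,.223],-.126,14)"
```

```text
t: 5.25
tcp_pos: [0.5286, 0.2709, 0.2217]
tool_rot: [0.998, -0.065, -0.0, 0.0]
force: [-0.4, 1.0, -3.2]
finger_gap: 0.484
gripper_force: 41.7
pos [0.5286 0.2709 0.2217] rows 10 TOTAL tool dp [ 0.3456  0.7259 -0.0027] rot [ 0.      0.0001 -0.0006]
0 dp [ 0.0346  0.0726 -0.0003] rot [ 0.e+00  1.e-05 -6.e-05]
5 dp [ 0.0344  0.0727 -0.0003] rot [ 0.e+00  1.e-05 -6.e-05]
9 dp [ 0.0343  0.0727 -0.0003] rot [ 0.e+00  1.e-05 -6.e-05]
pos [0.5286 0.2709 0.2217] rows 14 TOTAL tool dp [ 0.3456  0.7259 -0.0027] rot [ 0.      0.0001 -0.0006]
0 dp [ 0.0247  0.0518 -0.0002] rot [ 0.e+00  1.e-05 -5.e-05]
7 dp [ 0.0246  0.0519 -0.0002] rot [ 0.e+00  1.e-05 -5.e-05]
13 dp [ 0.0245  0.0519 -0.0002] rot [ 0.e+00  1.e-05 -5.e-05]
```

```bash
python3 -m crank '[{"dp":[0.0123,0.0259,0],"delta_rot":[0,0,0],"fingers":-1},{"dp":[0.0247,0.0518,0],"delta_rot":[0,0,0],"fingers":-1},{"dp":[0.0247,0.0518,0],"delta_rot":[0,0,0],"fingers":-1},{"dp":[0.0247,0.0518,0],"delta_rot":[0,0,0],"fingers":-1},{"dp":[0.0247,0.0518,0],"delta_rot":[0,0,0],"fingers":-1},{"dp":[0.0247,0.0518,0],"delta_rot":[0,0,-0.0006],"fingers":-1},{"dp":[0.0247,0.0518,0],"delta_rot":[0,0,0],"fingers":-1},{"dp":[0.0247,0.0518,0],"delta_rot":[0,0,0],"fingers":-1},{"dp":[0.0247,0.0518,0],"delta_rot":[0,0,0],"fingers":-1},{"dp":[0.0247,0.0518,0],"delta_rot":[0,0,0],"fingers":-1}]' && python3 -m crank '[{"dp":[0.0247,0.0518,0],"delta_rot":[0,0,0],"fingers":-1},{"dp":[0.0247,0.0518,0],"delta_rot":[0,0,0],"fingers":-1},{"dp":[0.0247,0.0518,0],"delta_rot":[0,0,0],"fingers":-1},{"dp":[0.0247,0.0518,0],"delta_rot":[0,0,0],"fingers":-1},{"dp":[0.0123,0.0259,0],"delta_rot":[0,0,0],"fingers":-1},{"dp":[0,0,0],"delta_rot":[0,0,0],"fingers":-1},{"dp":[0,0,0],"delta_rot":[0,0,0],"fingers":-1},{"dp":[0,0,0],"delta_rot":[0,0,0],"fingers":-1},{"dp":[0,0,0],"delta_rot":[0,0,0],"fingers":-1},{"dp":[0,0,0],"delta_rot":[0,0,0],"fingers":-1}]'
python3 - <<'E'
from h import *
from station import manip
c=manip.camera_model("wrist");p,d=manip.snapshot("wrist");c2=manip.camera_model("wrist");print(np.array(c2['origin'])-c['origin'])
np.savez("/tmp/w4.npz",p=p,d=d,**c);cv2.imwrite("pics/w4.png",p[:,:,::-1])
plan([.6529,-.1114,.15],-.126)
E
```

```text
t: 6.08
tcp_pos: [0.613, 0.0096, 0.219]
tool_rot: [0.998, -0.063, -0.003, -0.0]
force: [0.6, -0.3, -1.6]
finger_gap: 0.483
gripper_force: 41.6
t: 6.92
tcp_pos: [0.654, -0.1091, 0.2217]
tool_rot: [0.998, -0.062, -0.001, -0.0]
force: [0.6, 0.6, -2.6]
finger_gap: 0.481
gripper_force: 41.5
[ 0.00015527 -0.00013935  0.00026956]
pos [ 0.6542 -0.1092  0.2219] rows 2 TOTAL tool dp [-0.0019  0.0047  0.1437] rot [-0.      0.0001  0.0002]
0 dp [-0.0009  0.0023  0.0719] rot [-2.0e-05  6.0e-05  1.1e-04]
1 dp [-0.001   0.0023  0.0719] rot [-2.0e-05  6.0e-05  1.1e-04]
```

View pics/w4.png

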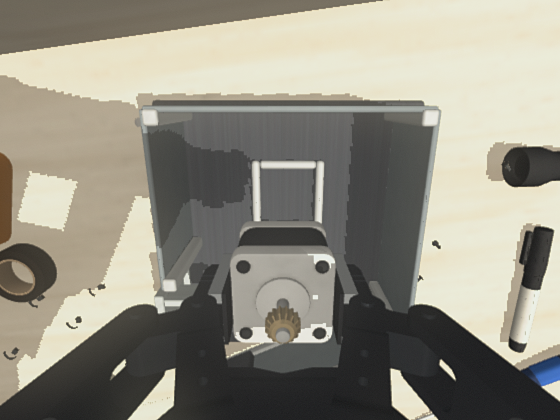

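The motor is held square, with its plate corners at about (231,248) to (336,342). The nest's back rail at (287,164) and side rails at columns 257 and 319 are visible, so I'll recheck the nest and motor centres from this view.

Run:
```python
from h import *
f=np.load("/tmp/w4.npz");c={k:f[k] for k in('cx','cy','fx','fy','origin','attitude')};p=f['p'];W=cloud(f['d'],c)
th=-.126;e=np.array([[np.cos(th),np.sin(th)],[-np.sin(th),np.cos(th)]])
g=p.min(2)
m=np.zeros(g.shape,np.uint8);m[155:216,245:330]=g[155:216,245:330]>140
n,l,st,_=cv2.connectedComponentsWithStats(m);k=1+np.argmax(st[1:,4]);print(st[k])
P=np.array([e@ray(c,u,v,.017)[:2] for v,u in np.argwhere(l==k)])
x1=np.percentile(P[:,0],99.5);ymin,ymax=np.percentile(P[:,1],[.5,99.5])
print("nest y width",ymax-ymin,"yc",(ymax+ymin)/2,"xc",x1-.031,"prev",e@[.6529,-.1114])
N=np.array([x1-.031,(ymax+ymin)/2]);print("nest world",e.T@N)
q=(W[...,2]>.168)&(W[...,2]<.182);
n,l,st,_=cv2.connectedComponentsWithStats(q.astype(np.uint8));k=l[310,250];print("top z",np.median(W[l==k][:,2]))
M=(W[(l==k)&(g>110)][:,:2])@e.T;lo,hi=np.percentile(M,[.5,99.5],axis=0);print("motor",(lo+hi)/2,hi-lo,"world",e.T@((lo+hi)/2))
```

```text
[252 161  64  55 841]
nest y width 0.05323949433422746 yc -0.024481606335955378 xc 0.6613179161520188 prev [ 0.66172342 -0.02846898]
nest world [ 0.65299879 -0.10739328]
top z 0.17569037858222641
motor [ 0.66216872 -0.02365536] [0.04188289 0.04091804] world [ 0.65394668 -0.10668051]
```

Run:
```python
from h import *
f=np.load("/tmp/w4.npz");c={k:f[k] for k in('cx','cy','fx','fy','origin','attitude')};p=f['p']
th=-.126;e=np.array([[np.cos(th),np.sin(th)],[-np.sin(th),np.cos(th)]]);g=p.min(2).astype(int)
for v in(180,195,208): print(v,g[v,246:330])
print(g[155:172,287])
print('motor rows'); 
for v in(265,300,325): print(v,g[v,222:240],g[v,326:346])
for u in(250,320): print(u,g[238:258,u],g[332:352,u])
L=lambda u,v,z:(e@ray(c,u,v,z)[:2]).round(4)
print(L(231,300,.1757),L(335,300,.1757))
```

```text
180 [ 71  75 100 101  92  79 128 179 202 216 223 226 208 174 102  96  99 100
 101  99 100 100  97  99  98 100 100 100  99 101 100 101  97  99 101 100
  98  98  99 101 101 100  99  97  96  99  99 101 100  98  99  97  98  99
 100  98  97  97 101 100 100  99  99  97  97  98  99  94  70  94 151 180
 202 216 222 225 203 142  95  94  97  97  98  99]
195 [ 99  98 100  98  95  71 103 173 193 212 221 227 216 187 129  97  98  99
 100 100 100 102 101 100  99 100 101 101 101  99 100 101  99  99 100  98
  97  99  98 100 101 101  98  98  99  99  99 100 101 101  98  98  97  99
 101  98  98  99 102 101 100  98  98  98  99  99  95  69  78 126 169 192
 215 220 226 217 190 100  92  96  97  98  99 100]
208 [ 99  99 102  95  73  66  90 160 185 208 219 225 218 197 161 102  97 101
 100 100 100 101 101 100 100 100 100 101 100 100 100 100 100 100 100  98
  98  98  99 101 100 100  98  98 100 100 101  99 100 100  97  96  98  98
 100  97  98 101 101 101 100  97  99  97  99  94  70  69  92 148 179 202
 217 223 225 200 141  94  93  96  96  97  99  96]
[100  99 101 100  76  95 156 191 213 221 221 219 195 150 107  
[... 177 characters left out ...]
9]
300 [ 59  55  57  57  50  47  48  50  45  61 117 161 158 154 156 154 155 156] [152 153 151 151 151 154 150 116  50  40  46  43  44  47  55  54  48  70
 128 148]
325 [ 46  56  55  55  55  51  43  43  43  43  70 136 159 157 153 153 152 153] [150 143 146 147 150 146 112  46  38  43  43  41  49  51  52  53  47  42
  41  41]
250 [ 53  53  50  52  51  50  51  76 112 120 119 121 122 125 124 131 160 165
 163 161] [ 59  60  59  57  65 124 211 226 224 225 191 144 132 145 155 188 133  99
  86  63]
320 [ 48  50  48  52  51  49  50  76 109 116 116 117 124 130 128 147 224 232
 232 230] [ 65  66  65  65  64  55  69 175 224 232 179 106  81  85  85  84  84  85
  84  82]
[ 0.6619 -0.0027] [ 0.6619 -0.045 ]
```

```bash
python3 -m crank '[{"dp":[-0.0008,0.0045,0.03],"delta_rot":[0,0,0],"fingers":-1},{"dp":[-0.0008,0.0045,0.04],"delta_rot":[0,0,0],"fingers":-1},{"dp":[0,0,0.04],"delta_rot":[0,0,0],"fingers":-1},{"dp":[0,0,0.04],"delta_rot":[0,0,0],"fingers":-1},{"dp":[0,0,0.04],"delta_rot":[0,0,0],"fingers":-1},{"dp":[0,0,0.03],"delta_rot":[0,0,0],"fingers":-1},{"dp":[0,0,0.02],"delta_rot":[0,0,0],"fingers":-1},{"dp":[0,0,0],"delta_rot":[0,0,0],"fingers":-1},{"dp":[0,0,0],"delta_rot":[0,0,0],"fingers":-1},{"dp":[0,0,0],"delta_rot":[0,0,0],"fingers":-1}]'
python3 - <<'E'
from h import *
from station import manip
c=manip.camera_model("wrist");p,d=manip.snapshot("wrist")
np.savez("/tmp/w5.npz",p=p,d=d,**c);cv2.imwrite("pics/w5.png",p[:,:,::-1])
plan([.6529,-.1114,.0936],-.126); print(manip.sense()['force'])
E
```

```text
t: 7.8
tcp_pos: [0.654, -0.115, 0.103]
tool_rot: [0.998, -0.063, 0.001, 0.0]
force: [0.3, -0.6, -2.3]
finger_gap: 0.481
gripper_force: 41.5
pos [ 0.6541 -0.1152  0.1033] rows 1 TOTAL tool dp [-0.0034 -0.0073  0.0195] rot [ 0.0001 -0.0004 -0.    ]
0 dp [-0.0034 -0.0073  0.0195] rot [ 1.0e-04 -4.3e-04 -1.0e-05]
[ 0.0958147  -0.50574433 -2.57037932]
```

View pics/w5.png

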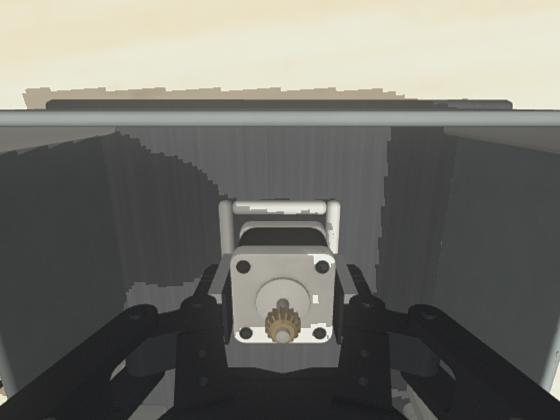

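The nest's side rails lie at about columns 219–233 and 327–340, with the back rail at rows 202–214. The motor's base plate back edge, at about (240–327, 222), sits slightly right of centre. I'll measure the edges.

Run:
```python
from h import *
f=np.load("/tmp/w5.npz");c={k:f[k] for k in('cx','cy','fx','fy','origin','attitude')};p=f['p'];g=p.min(2).astype(int)
for v in(205,222,228,240): print(v,g[v,214:250],'|',g[v,318:346])
for u in(270,284,300): print(u,g[196:236,u])
W=cloud(f['d'],c);print(W[216:236:2,284].round(4).tolist())
```

```text
205 [ 68  67  66  68  87 130 133 136 139 140 142 142 139 131 126 118 107  96
 103 133 135 140 166 199 201 200 200 199 201 200 201 201 200 200 201 198] | [203 203 203 204 202 190 182 170 115 117 143 158 169 180 194 198 203 206
 206 195 186 172 115  93  92  97  96  96]
222 [ 67  69  68  67  69  94 135 137 138 143 143 145 146 146 136 128 120 109
  94  80  70  71  71  70  71  70  72  74  71  70  76  94 110 114 115 116] | [105  99  81  74  73  75  72  81 113 130 143 157 196 209 216 218 220 222
 218 209 192 136  95  95  96  97  97  96]
228 [ 70  68  68  69  65  83 130 135 138 141 144 144 146 148 138 132 123 114
 101  86  70  73  71  71  71  70  76 106 131 143 154 160 164 165 156 116] | [162 160 152 137 120 106  82  87 114 129 134 139 141 143 158 221 223 223
 216 203 189 114  90  97  97  98  97  95]
240 [ 68  70  70  68  69  68  89 134 136 136 141 144 146 148 146 136 127 120
 107  95  76  71  72  72  72  69  53  49  49  51  51  51  53  53  52  53] | [ 53  54  54  54  53  51  49  63 110 134 147 195 207 215 217 221 222 218
 209 191 138  95  96  98  97  96  96  95]
270 [ 97  97  95  77  94 122 148 174 187 197 212 220 220 219 218 213 153 119
  83  70  72  73  73  70  72 110 118 119 120 125 133  84  52  52  52  54
  56  53  54  53]
284 [ 97  97  77  70  96 122 149 174 188 199 213 220 221 220 219 202 194 183
 111  71  70  74  74  72  74 108 118 120 120 124 134  85  50  52  54  54
  54  54  52  56]
300 [ 99 100  99  98 101 122 147 174 188 201 215 222 222 222 217 210 194 143
  87  71  74  76  75  72  74 109 119 120 121 126 137  84  52  52  54  56
  55  54  54  54]
[[0.6736, -0.1161, 0.01], [0.6723, -0.1159, 0.0094], [0.6711, -0.1158, 0.0093], [0.6748, -0.1162, 0.0227], [0.6742, -0.1161, 0.0238], [0.6747, -0.1161, 0.028], [0.6744, -0.1161, 0.0297], [0.6741, -0.116, 0.0314], [0.6744, -0.116, 0.0348], [0.6745, -0.116, 0.0374]]
```

```bash
python3 -m crank '[{"dp":[0,-0.003,0],"delta_rot":[0,0,0],"fingers":-1},{"dp":[0,0,0],"delta_rot":[0,0,0],"fingers":-1},{"dp":[0,0,0],"delta_rot":[0,0,0],"fingers":-1},{"dp":[0,0,0.004],"delta_rot":[0,0,0],"fingers":-1},{"dp":[0,0,0.004],"delta_rot":[0,0,0],"fingers":-1},{"dp":[0,0,0],"delta_rot":[0,0,0],"fingers":-1}]' && python3 -m crank '[{"dp":[0,0,0.003],"delta_rot":[0,0,0],"fingers":-1},{"dp":[0,0,0.003],"delta_rot":[0,0,0],"fingers":-1},{"dp":[0,0,0.003],"delta_rot":[0,0,0],"fingers":-1},{"dp":[0,0,0],"delta_rot":[0,0,0],"fingers":-1},{"dp":[0,0,0],"delta_rot":[0,0,0],"fingers":-1}]'
```

```text
t: 8.35
tcp_pos: [0.653, -0.1135, 0.0974]
tool_rot: [0.998, -0.063, -0.0, -0.0]
force: [0.4, -0.6, -2.2]
finger_gap: 0.486
gripper_force: 41.5
t: 8.77
tcp_pos: [0.6534, -0.1136, 0.0937]
tool_rot: [0.998, -0.063, 0.0, 0.0]
force: [-1.7, -0.1, 0.4]
finger_gap: 0.483
gripper_force: 41.9
```

The height matches the floor (underside at about 10 mm) and the weight is off the gripper, so I'll release and rise.

```bash
python3 -m crank '[{"dp":[0,0,0],"delta_rot":[0,0,0],"fingers":0.2},{"dp":[0,0,0],"delta_rot":[0,0,0],"fingers":0.5},{"dp":[0,0,0],"delta_rot":[0,0,0],"fingers":0.5},{"dp":[0,0,0],"delta_rot":[0,0,0],"fingers":0.5},{"dp":[0,0,-0.02],"delta_rot":[0,0,0],"fingers":0.5},{"dp":[0,0,-0.05],"delta_rot":[0,0,0],"fingers":0.5},{"dp":[0,0,-0.07],"delta_rot":[0,0,0],"fingers":0.5},{"dp":[0,0,-0.07],"delta_rot":[0,0,0],"fingers":0.5},{"dp":[0,0,-0.07],"delta_rot":[0,0,0],"fingers":0.5},{"dp":[-0.03,0,-0.07],"delta_rot":[0,0,0],"fingers":0.2},{"dp":[-0.05,0,-0.07],"delta_rot":[0,0,0],"fingers":-1},{"dp":[-0.06,0,-0.06],"delta_rot":[0,0,0],"fingers":-1}]' && python3 -m crank '[{"dp":[0,0,0],"delta_rot":[0,0,0],"fingers":-1},{"dp":[0,0,0],"delta_rot":[0,0,0],"fingers":-1},{"dp":[0,0,0],"delta_rot":[0,0,0],"fingers":-1},{"dp":[0,0,0],"delta_rot":[0,0,0],"fingers":-1},{"dp":[0,0,0],"delta_rot":[0,0,0],"fingers":-1}]'
python3 - <<'E'
from h import *
from station import manip
c=manip.camera_model("wrist");p,d=manip.snapshot("wrist")
np.savez("/tmp/w6.npz",p=p,d=d,**c);cv2.imwrite("pics/w6.png",p[:,:,::-1])
W=cloud(d,c);th=-.126;e=np.array([[np.cos(th),np.sin(th)],[-np.sin(th),np.cos(th)]])
m=(W[...,2]>.042)&(W[...,2]<.056)&(W[...,0]>.61)&(W[...,0]<.70)&(abs(W[...,1]+.11)<.05);print("motor top",m.sum(),np.median(W[m],0))
# gate top pts in front of the opening
o=np.array([.6364,-.1107])
L=(W[...,:2]-o)@e.T
m=(W[...,2]>.08)&(W[...,2]<.091)&(L[...,0]<-.085)&(L[...,0]>-.19)&(abs(L[...,1])<.1)
q=W[m];vx,vy,x0,y0=cv2.fitLine(q[:,:2].astype(np.float32),cv2.DIST_HUBER,0,.01,.01).ravel()
print("gate",m.sum(),np.median(q[:,2]),"dir",vx,vy,x0,y0,"guard-frame extremes",L[m].min(0),L[m].max(0))
r=cv2.minAreaRect(q[:,:2].astype(np.float32));print(r); print("angle",np.arctan2(-vx*np.sign(vy),abs(vy))-th)
print(manip.sense()['tcp_pos'],manip.sense()['q'])
E
```

```text
t: 9.77
tcp_pos: [0.5857, -0.1052, 0.335]
tool_rot: [0.998, -0.063, 0.002, 0.001]
force: [0.1, -0.9, 1.2]
finger_gap: 0.332
gripper_force: 0.0
t: 10.18
tcp_pos: [0.5854, -0.105, 0.33]
tool_rot: [0.998, -0.063, -0.001, -0.0]
force: [-0.4, -0.2, 0.1]
finger_gap: 0.002
gripper_force: 0.0
motor top 1596 [ 0.6540236  -0.1117799   0.04782509]
gate 1364 0.08524356191969129 dir 0.3190095 -0.9477515 0.5176353 -0.12783396 guard-frame extremes [-0.17121503 -0.08755836] [-0.08763065  0.06674185]
((0.5082921981811523, -0.10607714205980301), (0.014892305247485638, 0.16999682784080505), 18.584348678588867)
angle 0.4506842
[ 0.58544162 -0.10497241  0.32999674] [-3.65151160e-01  4.58902764e-01  1.47956751e+00  1.94601968e-05
  1.20599421e+00  1.33198029e+00]
```

View pics/w6.png

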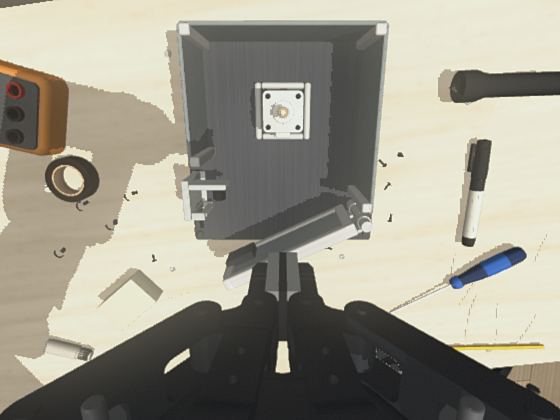

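The motor stands in the nest: its top is at z 47.8 mm (expected 48) and it is centred within the rails at (283,111). The gate's fitted angle is 0.45 rad. Next I go to a stand-off outside the push plate with the fingers shut.

```bash
python3 -c "
from h import *
plan([.448,-.084,.33],.324,6)"
```

```text
pos [ 0.5854 -0.105   0.33  ] rows 6 TOTAL tool dp [-0.278  -0.007   0.0008] rot [-0.0002  0.0004 -0.0717]
0 dp [-0.0463 -0.0012  0.0001] rot [-3.000e-05  7.000e-05 -1.195e-02]
3 dp [-0.0449 -0.0115  0.0001] rot [-3.000e-05  7.000e-05 -1.195e-02]
5 dp [-0.0427 -0.0181  0.    ] rot [-3.000e-05  7.000e-05 -1.195e-02]
```

```bash
python3 -m crank '[{"dp":[-0.046,-0.001,0],"delta_rot":[0,0,-0.012],"fingers":-1},{"dp":[-0.046,-0.005,0],"delta_rot":[0,0,-0.012],"fingers":-1},{"dp":[-0.0455,-0.008,0],"delta_rot":[0,0,-0.012],"fingers":-1},{"dp":[-0.045,-0.0115,0],"delta_rot":[0,0,-0.012],"fingers":-1},{"dp":[-0.044,-0.015,0],"delta_rot":[0,0,-0.012],"fingers":-1},{"dp":[-0.043,-0.018,0],"delta_rot":[0,0,-0.012],"fingers":-1},{"dp":[0,0,0],"delta_rot":[0,0,0],"fingers":-1},{"dp":[0,0,0],"delta_rot":[0,0,0],"fingers":-1},{"dp":[0,0,0],"delta_rot":[0,0,0],"fingers":-1}]' && python3 -c "
from h import *
plan([.448,-.084,.118],.324)"
```

```text
t: 10.98
tcp_pos: [0.4489, -0.0845, 0.3316]
tool_rot: [0.987, 0.162, 0.0, 0.0]
force: [0.4, 0.4, 0.0]
finger_gap: -0.003
gripper_force: 0.0
pos [ 0.4489 -0.0845  0.3316] rows 6 TOTAL tool dp [-0.0017 -0.0017  0.4271] rot [ 0.0001 -0.0001  0.0002]
0 dp [-0.0003 -0.0003  0.0712] rot [ 1.e-05 -2.e-05  3.e-05]
3 dp [-0.0003 -0.0003  0.0712] rot [ 1.e-05 -2.e-05  3.e-05]
5 dp [-0.0002 -0.0002  0.0712] rot [ 1.e-05 -2.e-05  3.e-05]
```

```bash
python3 -m crank '[{"dp":[0,0,0.04],"delta_rot":[0,0,0],"fingers":-1},{"dp":[0,0,0.07],"delta_rot":[0,0,0],"fingers":-1},{"dp":[0,0,0.07],"delta_rot":[0,0,0],"fingers":-1},{"dp":[0,0,0.07],"delta_rot":[0,0,0],"fingers":-1},{"dp":[0,0,0.07],"delta_rot":[0,0,0],"fingers":-1},{"dp":[0,0,0.067],"delta_rot":[0,0,0],"fingers":-1},{"dp":[0,0,0.04],"delta_rot":[0,0,0],"fingers":-1},{"dp":[0,0,0],"delta_rot":[0,0,0],"fingers":-1},{"dp":[0,0,0],"delta_rot":[0,0,0],"fingers":-1},{"dp":[0,0,0],"delta_rot":[0,0,0],"fingers":-1}]' && python3 -m crank '[{"dp":[0.008,0,0],"delta_rot":[0,0,0],"fingers":-1},{"dp":[0.008,0,0],"delta_rot":[0,0,0],"fingers":-1},{"dp":[0.008,0,0],"delta_rot":[0,0,0],"fingers":-1},{"dp":[0.008,0,0],"delta_rot":[0,0,0],"fingers":-1},{"dp":[0.008,0,0],"delta_rot":[0,0,0],"fingers":-1},{"dp":[0.008,0,0],"delta_rot":[0,0,0],"fingers":-1},{"dp":[0.004,0,0],"delta_rot":[0,0,0],"fingers":-1},{"dp":[0.004,0,0],"delta_rot":[0,0,0],"fingers":-1},{"dp":[0.004,0,0],"delta_rot":[0,0,0],"fingers":-1},{"dp":[0.004,0,0],"delta_rot":[0,0,0],"fingers":-1},{"dp":[0,0,0],"delta_rot":[0,0,0],"fingers":-1}]'
python3 - <<'E'
from h import *
from station import manip
s=manip.sense();print(s['force'],s['tcp_pos'])
n=np.array([.948,.319]);u=np.array([-.319,.948]);r=s['tcp_pos'][:2]-[.5338,-.1819];print("gate frame",r@n,r@u)
E
```

```text
t: 11.82
tcp_pos: [0.4491, -0.0845, 0.1186]
tool_rot: [0.987, 0.162, 0.001, 0.0]
force: [-0.3, -0.5, -0.3]
finger_gap: 0.003
gripper_force: 0.0
t: 12.73
tcp_pos: [0.4782, -0.0736, 0.1182]
tool_rot: [0.987, 0.162, -0.0, -0.0]
force: [0.1, -0.3, 0.6]
finger_gap: 0.004
gripper_force: 0.0
[ 0.11173938 -0.26232721  0.56406618] [ 0.47816147 -0.07364144  0.11816013]
gate frame -0.018210845398845495 0.12037780435869944
```

```bash
python3 -m crank '[{"dp":[0.006,-0.0009,0],"delta_rot":[0,0,0.004],"fingers":-1},{"dp":[0.006,-0.0009,0],"delta_rot":[0,0,0.004],"fingers":-1},{"dp":[0.006,-0.0009,0],"delta_rot":[0,0,0.004],"fingers":-1},{"dp":[0.006,-0.0009,0],"delta_rot":[0,0,0.004],"fingers":-1},{"dp":[0.006,-0.0009,0],"delta_rot":[0,0,0.004],"fingers":-1},{"dp":[0.006,-0.0009,0],"delta_rot":[0,0,0.004],"fingers":-1},{"dp":[0.006,-0.0009,0],"delta_rot":[0,0,0.004],"fingers":-1},{"dp":[0.006,-0.0009,0],"delta_rot":[0,0,0.004],"fingers":-1}]'; python3 -m crank '[{"dp":[0.002,-0.0003,0],"delta_rot":[0,0,0.0013],"fingers":-1},{"dp":[0.002,-0.0003,0],"delta_rot":[0,0,0.0013],"fingers":-1},{"dp":[0.002,-0.0003,0],"delta_rot":[0,0,0.0013],"fingers":-1}]';  python3 -m crank '[{"dp":[0.002,-0.0003,0],"delta_rot":[0,0,0.0013],"fingers":-1},{"dp":[0.002,-0.0003,0],"delta_rot":[0,0,0.0013],"fingers":-1},{"dp":[0.002,-0.0003,0],"delta_rot":[0,0,0.0013],"fingers":-1}]'
```

```text
t: 13.4
tcp_pos: [0.5, -0.0646, 0.1181]
tool_rot: [0.998, 0.062, -0.001, -0.0]
force: [-1.5, 0.2, 0.1]
finger_gap: 0.0
gripper_force: 0.0
t: 13.65
tcp_pos: [0.5031, -0.0638, 0.1181]
tool_rot: [0.999, 0.05, -0.0, -0.0]
force: [-1.7, -1.6, -0.4]
finger_gap: 0.002
gripper_force: 0.0
t: 13.9
tcp_pos: [0.5062, -0.063, 0.1182]
tool_rot: [0.999, 0.038, -0.0, -0.0]
force: [-1.5, 0.1, 0.1]
finger_gap: 0.0
gripper_force: 0.0
```

```bash
R='x'; python3 -m crank '[{"dp":[0.002,-0.0003,0],"delta_rot":[0,0,0.0013],"fingers":-1},{"dp":[0.002,-0.0003,0],"delta_rot":[0,0,0.0013],"fingers":-1}]' | grep -E "tcp|force:"; python3 -m crank '[{"dp":[0.002,-0.0003,0],"delta_rot":[0,0,0.0013],"fingers":-1},{"dp":[0.002,-0.0003,0],"delta_rot":[0,0,0.0013],"fingers":-1}]'| grep -E "tcp|force:"; python3 -m crank '[{"dp":[0.002,-0.0003,0],"delta_rot":[0,0,0.0013],"fingers":-1},{"dp":[0.002,-0.0003,0],"delta_rot":[0,0,0.0013],"fingers":-1}]'| grep -E "tcp|force:"
```

```text
tcp_pos: [0.5083, -0.0626, 0.1182]
force: [-1.5, 0.7, -0.6]
gripper_force: 0.0
tcp_pos: [0.5104, -0.0622, 0.1183]
force: [-0.8, -0.4, -0.7]
gripper_force: 0.0
tcp_pos: [0.5124, -0.0618, 0.1183]
force: [-1.2, -0.7, -1.2]
gripper_force: 0.0
```

```bash
for i in 1; do python3 -m crank '[{"dp":[0.002,-0.0003,0],"delta_rot":[0,0,0.0013],"fingers":-1},{"dp":[0.002,-0.0003,0],"delta_rot":[0,0,0.0013],"fingers":-1}]' | grep -E "tcp| force:|^force"; python3 -m crank '[{"dp":[0.002,-0.0003,0],"delta_rot":[0,0,0.0013],"fingers":-1},{"dp":[0.002,-0.0003,0],"delta_rot":[0,0,0.0013],"fingers":-1}]'| grep -E "tcp|^force:"; python3 -m crank '[{"dp":[0.002,-0.0003,0],"delta_rot":[0,0,0.0013],"fingers":-1},{"dp":[0.002,-0.0003,0],"delta_rot":[0,0,0.0013],"fingers":-1}]'| grep -E "tcp|^force:"; done
```

```text
tcp_pos: [0.5144, -0.0615, 0.1183]
force: [-2.7, 0.5, -0.6]
tcp_pos: [0.5164, -0.0612, 0.1183]
force: [-1.7, -0.2, -1.3]
tcp_pos: [0.5184, -0.0609, 0.1183]
force: [-1.3, 0.1, -0.2]
```

```bash
python3 -m crank '[{"dp":[0.002,-0.0003,0],"delta_rot":[0,0,0.0013],"fingers":-1},{"dp":[0.002,-0.0003,0],"delta_rot":[0,0,0.0013],"fingers":-1}]' | grep -E "tcp|^force"; python3 -m crank '[{"dp":[0.002,-0.0003,0],"delta_rot":[0,0,0.0013],"fingers":-1},{"dp":[0.002,-0.0003,0],"delta_rot":[0,0,0.0013],"fingers":-1}]'| grep -E "tcp|^force:"; python3 -m crank '[{"dp":[0.002,-0.0003,0],"delta_rot":[0,0,0.0013],"fingers":-1},{"dp":[0.002,-0.0003,0],"delta_rot":[0,0,0.0013],"fingers":-1}]'| grep -E "tcp|^force:"
```

```text
tcp_pos: [0.5204, -0.0607, 0.1183]
force: [-2.3, 0.4, -1.0]
tcp_pos: [0.5224, -0.0605, 0.1183]
force: [-2.1, 0.2, -0.7]
tcp_pos: [0.5245, -0.0603, 0.1183]
force: [-1.3, -0.4, 0.7]
```

```bash
python3 -m crank '[{"dp":[0.002,-0.0003,0],"delta_rot":[0,0,0.0013],"fingers":-1},{"dp":[0.002,-0.0003,0],"delta_rot":[0,0,0.0013],"fingers":-1}]' | grep -E "tcp|^force"; python3 -m crank '[{"dp":[0.002,-0.0003,0],"delta_rot":[0,0,0.0013],"fingers":-1},{"dp":[0.002,-0.0003,0],"delta_rot":[0,0,0.0013],"fingers":-1}]'| grep -E "tcp|^force:"; python3 -m crank '[{"dp":[0.002,-0.0003,0],"delta_rot":[0,0,0.0013],"fingers":-1},{"dp":[0.002,-0.0003,0],"delta_rot":[0,0,0.0013],"fingers":-1}]'| grep -E "tcp|^force:"
```

```text
tcp_pos: [0.5265, -0.0602, 0.1183]
force: [-2.1, -0.6, 0.0]
tcp_pos: [0.5273, -0.0598, 0.1182]
force: [-4.6, -1.0, 1.9]
tcp_pos: [0.5291, -0.0596, 0.1182]
force: [-6.1, -0.6, 2.6]
```

```bash
python3 -m crank '[{"dp":[0.001,-0.0001,0],"delta_rot":[0,0,0.0007],"fingers":-1},{"dp":[0.001,-0.0001,0],"delta_rot":[0,0,0.0007],"fingers":-1}]' | grep -E "tcp|^force"; python3 -m crank '[{"dp":[0.001,-0.0001,0],"delta_rot":[0,0,0.0007],"fingers":-1},{"dp":[0.001,-0.0001,0],"delta_rot":[0,0,0.0007],"fingers":-1}]' | grep -E "tcp|^force"; python3 -m crank '[{"dp":[0.001,-0.0001,0],"delta_rot":[0,0,0.0007],"fingers":-1},{"dp":[0.001,-0.0001,0],"delta_rot":[0,0,0.0007],"fingers":-1}]' | grep -E "tcp|^force"
```

```text
tcp_pos: [0.5298, -0.0595, 0.1181]
force: [-6.5, -0.1, 1.9]
tcp_pos: [0.5306, -0.0594, 0.1181]
force: [-6.3, -0.9, 2.9]
tcp_pos: [0.5314, -0.0594, 0.1181]
force: [-7.2, 1.1, 4.4]
```

```bash
python3 -m crank '[{"dp":[0.001,-0.0001,0],"delta_rot":[0,0,0.0007],"fingers":-1},{"dp":[0.001,-0.0001,0],"delta_rot":[0,0,0.0007],"fingers":-1}]' | grep -E "tcp|^force"; python3 -m crank '[{"dp":[0.001,-0.0001,0],"delta_rot":[0,0,0.0007],"fingers":-1},{"dp":[0.001,-0.0001,0],"delta_rot":[0,0,0.0007],"fingers":-1}]' | grep -E "tcp|^force"; python3 -m crank '[{"dp":[0.001,-0.0001,0],"delta_rot":[0,0,0.0007],"fingers":-1},{"dp":[0.001,-0.0001,0],"delta_rot":[0,0,0.0007],"fingers":-1}]' | grep -E "tcp|^force"
```

```text
tcp_pos: [0.5326, -0.0594, 0.1181]
force: [-4.9, 1.2, 2.3]
tcp_pos: [0.5353, -0.0598, 0.1181]
force: [-1.0, 1.4, -0.4]
tcp_pos: [0.5375, -0.0604, 0.1185]
force: [-1.5, 1.0, 0.3]
```

```bash
for k in 1; do python3 -m crank '[{"dp":[0.001,-0.0001,0],"delta_rot":[0,0,0.0007],"fingers":-1}]' | grep -E "tcp|^force"; python3 -m crank '[{"dp":[0.001,-0.0001,0],"delta_rot":[0,0,0.0007],"fingers":-1}]' | grep -E "tcp|^force"; python3 -m crank '[{"dp":[0.001,-0.0001,0],"delta_rot":[0,0,0.0007],"fingers":-1}]' | grep -E "tcp|^force"; done
```

```text
tcp_pos: [0.5375, -0.0604, 0.1184]
force: [-2.1, 0.1, 1.4]
tcp_pos: [0.5376, -0.0604, 0.1184]
force: [-3.7, 0.1, 0.8]
tcp_pos: [0.5377, -0.0603, 0.1183]
force: [-3.0, 0.6, 1.3]
```

```bash
python3 -m crank '[{"dp":[0.001,0,0],"delta_rot":[0,0,0],"fingers":-1},{"dp":[0.001,0,0],"delta_rot":[0,0,0],"fingers":-1}]' | grep -E "tcp|^force"; python3 -m crank '[{"dp":[0.001,0,0],"delta_rot":[0,0,0],"fingers":-1},{"dp":[0.001,0,0],"delta_rot":[0,0,0],"fingers":-1}]' | grep -E "tcp|^force"; python3 -m crank '[{"dp":[0.001,0,0],"delta_rot":[0,0,0],"fingers":-1},{"dp":[0.001,0,0],"delta_rot":[0,0,0],"fingers":-1}]' | grep -E "tcp|^force"
```

```text
tcp_pos: [0.538, -0.0603, 0.1182]
force: [-5.3, 0.5, 1.6]
tcp_pos: [0.5382, -0.0602, 0.118]
force: [-6.8, 0.6, 2.7]
tcp_pos: [0.5384, -0.0602, 0.1179]
force: [-8.2, 0.5, 3.7]
```

```bash
python3 -m crank '[{"dp":[0.001,0,0],"delta_rot":[0,0,0],"fingers":-1},{"dp":[0.001,0,0],"delta_rot":[0,0,0],"fingers":-1}]' | grep -E "tcp|^force"; python3 -m crank '[{"dp":[0.001,0,0],"delta_rot":[0,0,0],"fingers":-1},{"dp":[0.001,0,0],"delta_rot":[0,0,0],"fingers":-1}]' | grep -E "tcp|^force"; python3 -m crank '[{"dp":[0.001,0,0],"delta_rot":[0,0,0],"fingers":-1},{"dp":[0.001,0,0],"delta_rot":[0,0,0],"fingers":-1}]' | grep -E "tcp|^force"
```

```text
tcp_pos: [0.5386, -0.0601, 0.1177]
force: [-9.3, 1.1, 4.2]
tcp_pos: [0.5388, -0.0601, 0.1176]
force: [-9.7, 1.7, 3.3]
tcp_pos: [0.539, -0.06, 0.1175]
force: [-12.1, 2.4, 4.6]
```

The push rose to about 7 N, dropped to 1 N over the crest, and then rose on the buffer to about 13 N, as a latched gate should. I'll back off gently and check that it stays shut.

```bash
python3 -m crank '[{"dp":[-0.005,0,0],"delta_rot":[0,0,0],"fingers":-1},{"dp":[-0.005,0,0],"delta_rot":[0,0,0],"fingers":-1},{"dp":[-0.005,0,0],"delta_rot":[0,0,0],"fingers":-1},{"dp":[-0.005,0,0],"delta_rot":[0,0,0],"fingers":-1},{"dp":[-0.008,0,0],"delta_rot":[0,0,0],"fingers":-1},{"dp":[-0.015,0,0],"delta_rot":[0,0,0],"fingers":-1},{"dp":[-0.03,0,0],"delta_rot":[0,0,0],"fingers":-1},{"dp":[-0.04,0,0],"delta_rot":[0,0,0],"fingers":-1},{"dp":[-0.02,0,-0.03],"delta_rot":[0,0,0],"fingers":-1},{"dp":[0,0,-0.06],"delta_rot":[0,0,0],"fingers":-1},{"dp":[0,0,-0.06],"delta_rot":[0,0,0],"fingers":-1},{"dp":[0,0,-0.06],"delta_rot":[0,0,0],"fingers":-1}]' && python3 -m crank '[{"dp":[0,0,-0.06],"delta_rot":[0,0,0],"fingers":-1},{"dp":[0,0,-0.06],"delta_rot":[0,0,0],"fingers":-1},{"dp":[0,0,-0.06],"delta_rot":[0,0,0],"fingers":-1},{"dp":[0,0,-0.03],"delta_rot":[0,0,0],"fingers":-1},{"dp":[0,0,0],"delta_rot":[0,0,0],"fingers":-1},{"dp":[0,0,0],"delta_rot":[0,0,0],"fingers":-1},{"dp":[0,0,0],"delta_rot":[0,0,0],"fingers":-1},{"dp":[0,0,0],"delta_rot":[0,0,0],"fingers":-1}]'
python3 - <<'E'
from h import *
from station import manip
c=manip.camera_model("wrist");p,d=manip.snapshot("wrist");cv2.imwrite("pics/w7.png",p[:,:,::-1])
W=cloud(d,c);th=-.126;e=np.array([[np.cos(th),np.sin(th)],[-np.sin(th),np.cos(th)]]);o=np.array([.6364,-.1107]);L=(W[...,:2]-o)@e.T
m=(W[...,2]>.08)&(W[...,2]<.0905)&(L[...,0]<-.07)&(L[...,0]>-.19)&(abs(L[...,1])<.06)
q=L[m];vx,vy,x0,y0=cv2.fitLine(q.astype(np.float32),cv2.DIST_HUBER,0,.01,.01).ravel();print(m.sum(),"gate angle",np.arctan2(-vx*np.sign(vy),abs(vy)),x0,y0)
m=(W[...,2]>.042)&(W[...,2]<.056)&(W[...,0]>.61)&(W[...,0]<.70)&(abs(W[...,1]+.11)<.05);print("motor top",m.sum(),np.median(W[m],0))
print(manip.sense()['t'],manip.sense()['tcp_pos'])
E
```

```text
t: 19.15
tcp_pos: [0.4778, -0.049, 0.2243]
tool_rot: [0.996, -0.093, -0.0, -0.0]
force: [1.0, 0.3, 0.2]
finger_gap: -0.004
gripper_force: 0.0
t: 19.82
tcp_pos: [0.4776, -0.0489, 0.3267]
tool_rot: [0.996, -0.093, -0.002, -0.0]
force: [-0.2, 0.1, 0.3]
finger_gap: -0.0
gripper_force: 0.0
2183 gate angle -0.06517978 -0.08820611 0.0008668859
motor top 312 [ 0.6340651  -0.10668234  0.04756454]
19.8667 [ 0.47770727 -0.04891339  0.32668994]
```

View pics/w7.png

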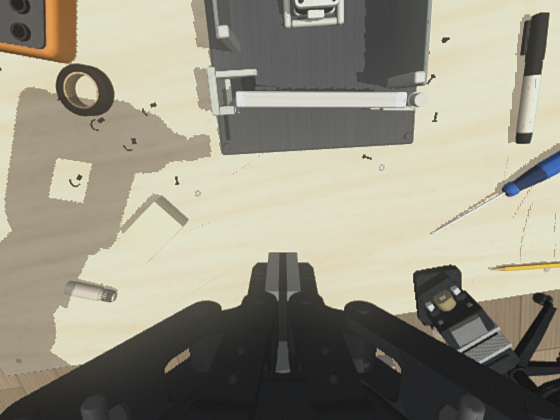

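The gate stands shut at about -0.065 rad, from (235,98) to (410,98), with its tongue at the strike (225,90) and nothing touching it. The motor is still in the nest at (315,10), and the bystanders in view (tape, carton, plug, screwdriver) look undisturbed.

```bash
python3 -c "
from station import manip
print(manip.sign_off())"
```

```text
the job is handed in; nothing more can be done
None
```

The motor is standing shaft up in the nest, and the gate is latched shut (about -0.065 rad) and stayed shut with the robot clear; I handed the job in at about 20 s, with no result returned.

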